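# Slide drying trays into a staggered stack and start the fan

### The arm

A 6-joint arm with a two-finger parallel gripper is mounted at the origin on the work surface. World frame = base frame: x ahead of the robot, y to its left, z up, the work surface at z = 0. Lengths are in m, angles in rad, forces in N, time in s.
With the tool pointing down it reaches from about 0.375 to 0.9 m from the base axis. Payload 3.1 kg.
Tool frame: the origin (TCP) lies midway between the tips of the shut fingers; the grasp point (between the pads) lies 19 mm behind it (manip.hold_point_z is the distance from the TCP to the grasp point, in m); z points along the fingers, y is the line along which they close (so a half turn about z gives the same grasp; the last joint's range is limited). The gripper opens to 87 mm and grips with 3 to 60 N. Pads are 19 mm wide; open, the fingers measure 117 mm over their backs; the gripper's body (75 mm by 190 mm) begins 51 mm behind the grasp point.
Start: joints at [0.931, 0.527, 1.433, -0, 1.181, -0.178], TCP at [0.278, 0.56, 0.223] pointing down, gripper open.
Joint ranges: [-3.08, 3.08], [-0.75, 2.2], [0.22, 2.44], [-1.43, 4.57], [0, 2.65], [-2.85, 2.85]. Speed limits (rad/s): [2.79, 2.79, 3.14, 3.14, 3.14, 3.14].

### API

Orientations are given as a unit quaternion [w, x, y, z].
In Python, from plant import manip gives the robot as it stands.
- The arm moves only by the tool jog_arm, never from a script. Its argument "commands" is a list that holds one entry, the list of rows, each a list of 5 numbers: the finger opening in cm, from 0 to 8.7, then the shift along the tool's x, y, z in cm, then the turn about the tool's z in rad. A call has 1 to 12 rows; each row shifts and turns the commanded pose from where the row before left it, along the tool's axes as they then stand; what a row does not reach is not made up. A row lasts 1/10 s, in which the tool goes at most 50 mm and 8.59 degrees, less where a joint would pass 70% of its speed; a pose out of reach is approached as far as the arm can. A call with a gripper value outside its range is refused whole. The fingers move at their own pace and stop on an object; "squeeze" is the grip in N (left out, the last holds). Time passes only in rows, so rows that do not move let the fingers close. It gives the time, the measured TCP pose, the force, the opening and the grip force at its end, in the units of the state.
- manip.read_state(): the state, without advancing time (a new reading comes with each control period).
- manip.snapshot(name): name is "side" or "top"; returns (picture, depth): 420x560x3 uint8, red, green, blue; 420x560 float32, m along the optical axis (not along the pixel's ray), 0 where there is no reading.
- manip.camera_params(name): a dict with "fovy" (degrees; the focal length in pixels is half the picture's height over the tangent of half this angle, whatever the lens; pixels are square), "cx", "cy" (the principal point, pixels), "extrinsics" (4x4, takes a point from world to camera coordinates). Camera axes: x right, y down, z forward; pixel columns grow to the right and rows downward; lengths in m; the calibration is good to about 2 mm. A picture is of the moment at which its call begins. camera_params takes no time and is no camera call.
- manip.hand_in(): hands the job in; it is judged then, once.
The state is a dict: "time": time; "joint_pos": joint angles; "dq": joint speeds; "tau": joint torques, N m; "eef_pos": TCP position; "orientation": TCP orientation; "ft_force": force on the tool from outside, world axes, zero at the start; "ft_torque": the same for the moment, N m; "gripper_width": finger opening in m; "grasp_force": force on a finger pad.
Only numpy, scipy, OpenCV 4.12 (cv2) and the standard library are available. Lean on these libraries where they do the work, as an engineer would, in place of code of your own. Each camera call takes 0.05 s, during which the arm holds its last target. There are 200 camera calls.

### The job

Build the drying stack on the stand: slide the tray from the low shelf onto the fixed bottom tray until it meets that tray's stop lip, then slide the tray from the high shelf onto it, the other way, up to the lip of the tray it now lies on, so that the stack is staggered, straight and square with no tray still resting on a shelf. The trays are brim-full, so keep them level and do not lift them, and leave the jar, the plane and the mallet where they are. Last, turn the isolator handle fully on (a quarter turn clockwise seen from above) to start the fan, and let go.

Things in the scene. Friction and masses are not known exactly. Their poses are not given: they have to be found in the camera images.
- stand: Fixed wooden stand, 160 mm wide in x, turned at most 12 degrees from the robot's axes; its y axis runs along its length to the robot's left. Origin on the bench under the centre of the stack. When stacked, both trays are centred in stand x: tray_mid's centre at stand y = +36 mm, underside 54 mm above the bench; tray_top's centre at stand y = 0, underside 96 mm above the bench.
- bottom_lip (a point): The stop lip of the bottom tray, middle of its inner face, at stand y = -39 mm, 54 mm above the bench. The bottom tray, shaped like the other two, is fixed to the stand, centred over its origin, underside 12 mm and rim 54 mm above the bench; y from -75 to +75 mm. Its lip stands 10 mm above the rim.
- low_shelf (a point): Centre of the top of the low shelf (fixed, part of the stand), which carries tray_mid at the start: 160 mm in x, y from +125 to +295 mm in the stand's frame, top 57 mm above the bench, 3 mm above the bottom tray's rim. A 50 mm gap parts it from the bottom tray; tray_mid bridges it as it slides.
- high_shelf (a point): Centre of the top of the high shelf (fixed, part of the stand), which carries tray_top at the start: 160 mm in x, y from -263 to -93 mm in the stand's frame, top 99 mm above the bench, 3 mm above tray_mid's rim once stacked. An 18 mm gap parts it from the bottom tray, 54 mm from the stacked tray_mid.
- tray_mid: Open wooden tray of dark turned knobs, 110 (x) x 150 (y) x 42 mm to its rim; origin: centre of its flat underside. A stop lip, an 8 mm thick bar across the rim, stands 10 mm above it, inner face 39 mm from the centre towards +y. Axes within 7 degrees of the stand's, lip on the outer side. 0.25 to 0.6 kg. Once stacked only friction holds it: it shifts if tray_top is shoved against its lip.
- tray_top: Tray of the same shape, size and mass as tray_mid (origin at the centre of the underside, lip's inner face 39 mm from the centre towards its +y), on the high shelf, turned half round: its y axis points along the stand's -y, so its lip is on the outer side, away from the stack.
- isolator (a joint): Angle of the isolator's handle, rad: 0 = off, 1.57 = fully on (firm stop), growing clockwise seen from above. It starts within 0.2 of off and stays where it is left (friction 0.1 N m).
- isolator_axis (a point): Point on the handle's upright turning axis, 80 mm above the bench, at mid height of the handle. The grey switch box is fixed, 100 x 100 x 50 mm, flat on the bench, the axis at its centre. Axes are the box's: at off the handle's long nose points along y (about to the robot's left), at on along x (away from the robot).
- isolator_nose (a point): End of the handle's nose, 62 mm from the axis, 80 mm above the bench. The handle is a black upright bar 16 mm thick and 30 mm high (65 to 95 mm above the bench), from 18 mm behind the axis to 62 mm before it.
- jar: Bystander: amber jar, 72 mm across, 95 mm high, far side of the bench. Origin under its centre.
- plane: Bystander: small steel hand plane, 150 x 45 x 44 mm, far side of the bench. Origin under its centre.
- mallet: Bystander: wooden mallet lying on the bench, head 70 x 120 x 60 mm, handle at 30 mm height. Origin on the bench on the handle's line, 120 mm from the head's centre; the head is towards its +x.
Not all that is in view belongs to the job. Leave any purple or red look-alike of the part that bears isolator alone. What is shaped like the tray_mid but white is not meant.

How it is judged:
On the way, in this order (a step that is already met when the one before it is completed fails the run):
1. the tray from the low shelf lies on the bottom tray, up against its lip (y of tray_mid in the frame of stand between 0.03 and 0.045 m and x of tray_mid in the frame of stand between -0.012 and 0.012 m and z of tray_mid in the frame of stand between 0.05 and 0.057 m and angle between the y axis of tray_mid and the y axis of stand, either way round below 0.1 rad and angle between tray_mid's own z axis and vertical below 0.05 rad and linear speed of tray_mid below 0.02 m/s), for 0.2 s.
2. the tray from the high shelf lies on it, up against its lip (y of tray_mid in the frame of stand between 0.03 and 0.045 m and x of tray_mid in the frame of stand between -0.012 and 0.012 m and z of tray_mid in the frame of stand between 0.05 and 0.057 m and angle between the y axis of each of tray_mid, tray_top and the y axis of stand, either way round below 0.1 rad and angle between each of tray_mid, tray_top's own z axis and vertical below 0.05 rad and y of tray_top in the frame of tray_mid between -0.045 and -0.03 m and x of tray_top in the frame of stand between -0.012 and 0.012 m and z of tray_top in the frame of stand between 0.092 and 0.0985 m and linear speed of tray_top below 0.02 m/s), for 0.2 s.
3. the isolator is fully on (value of joint isolator above 1.4 rad), for 0.2 s.
At the end, for the whole second after the job is handed in: Trays flat, released, at rest: tray_mid's underside 50-57 mm up, centre at stand y 30-45 mm; tray_top's underside 92-98.5 mm up, centre 30-45 mm from tray_mid's, away from its lip; both within 12 mm of the stand's centre line, square to 0.1 rad, level to 0.05 rad; isolator beyond 1.4 rad (y of tray_mid in the frame of stand between 0.03 and 0.045 m and x of tray_mid in the frame of stand between -0.012 and 0.012 m and z of tray_mid in the frame of stand between 0.05 and 0.057 m and angle between the y axis of each of tray_mid, tray_top and the y axis of stand, either way round below 0.1 rad and angle between each of tray_mid, tray_top's own z axis and vertical below 0.05 rad and y of tray_top in the frame of tray_mid between -0.045 and -0.03 m and x of tray_top in the frame of stand between -0.012 and 0.012 m and z of tray_top in the frame of stand between 0.092 and 0.0985 m and linear speed of each of tray_mid, tray_top below 0.01 m/s and value of joint isolator above 1.4 rad and contact force between each of tray_mid, tray_top and the fingers below 0.3 N); the robot touches nothing.
It fails at once if a tray is lifted (more than 25 mm above its shelf) (z of tray_mid in the frame of stand above 0.082 m or z of tray_top in the frame of stand above 0.124 m).
It fails at once if a tray is tipped (more than 0.25 rad) (angle between any of tray_mid, tray_top's own z axis and vertical above 0.25 rad).
It fails at once if a bystander is moved more than 30 mm (distance of any of plane, mallet, jar from where it was at the start of the episode above 0.03 m).
It also fails if it takes over 72 s, if anything falls off the work surface, if the arm or the gripper's body presses on something with over 40 N, if the wrist force passes 120 N, or if a joint passes its speed limit or range.

## Working session

There is one attempt and no reset: what is moved stays moved. The work goes in short steps, Python scripts to look and compute and a tool call to move; the robot and the scene stay as the last step left them, time stands still between calls to the robot, and variables do not carry over. Pictures are saved under pics/ and viewed, at most 10 in all, crops included, and the job is handed in when it is done.

Besides the shell and the picture viewer there is one more tool, called after "Request:" as a command line: name --argument value ..., lists and objects as JSON in quotes. jog_arm: Moves the arm, as the interface text tells. Its arguments: {"type":"object","properties":{"commands":{"type":"array"},"squeeze":{"type":"number"}},"required":["commands"]}

```bash
mkdir -p pics; ls; cat > h.py <<'E'
import numpy as np, cv2
from plant import manip
def K(n):
    p=manip.camera_params(n); f=210/np.tan(np.radians(p["fovy"])/2); return f,p["cx"],p["cy"],np.array(p["extrinsics"])
def cloud(n,d):
    f,cx,cy,E=K(n); v,u=np.mgrid[:420,:560]
    P=np.stack([(u-cx)*d/f,(v-cy)*d/f,d],-1)
    return (P-E[:3,3])@E[:3,:3]
def ray(n,u,v,z):
    f,cx,cy,E=K(n); R=E[:3,:3]; o=-R.T@E[:3,3]; d=R.T@np.array([(u-cx)/f,(v-cy)/f,1]); return o+d*(z-o[2])/d[2]
E
python3 - <<'E'
from h import *
for n in("top","side"):
    im,d=manip.snapshot(n); np.savez(n+"0.npz",im=im,d=d); cv2.imwrite(f"pics/{n}0.png",im[:,:,::-1]); p=manip.camera_params(n); print(n,p)
s=manip.read_state(); print(s["orientation"],s["eef_pos"])
E
```

```text
pics
top {'fovy': 47.18085844763843, 'cx': 281.30100706433427, 'cy': 209.62004399846623, 'extrinsics': array([[ 2.61802008e-04, -9.99711042e-01,  2.40367200e-02,
        -1.46584601e-01],
       [-9.96910274e-01, -2.14896169e-03, -7.85193496e-02,
         5.53243039e-01],
       [ 7.85483148e-02, -2.39418966e-02, -9.96622771e-01,
         1.23759420e+00],
       [ 0.00000000e+00,  0.00000000e+00,  0.00000000e+00,
         1.00000000e+00]])}
side {'fovy': 51.168687035999476, 'cx': 281.4773984710093, 'cy': 205.90156557627924, 'extrinsics': array([[ 0.98199135, -0.18870687, -0.00909388, -0.55831837],
       [-0.14257769, -0.70864458, -0.69100974,  0.05018416],
       [ 0.12395395,  0.67986217, -0.72278824,  1.22969461],
       [ 0.        ,  0.        ,  0.        ,  1.        ]])}
[-3.81457819e-04  2.28340670e-01  9.73580822e-01 -8.81248468e-04] [0.27747944 0.55931017 0.22168745]
```

View pics/top0.png

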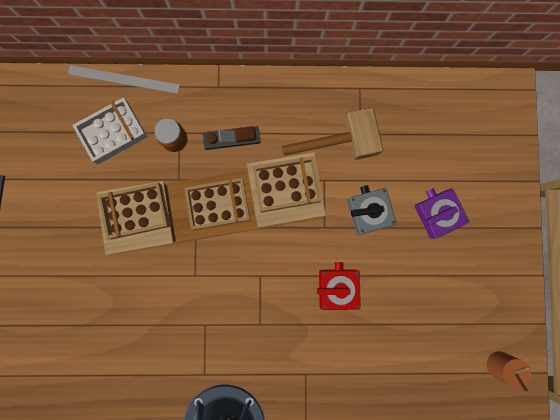

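View pics/side0.png

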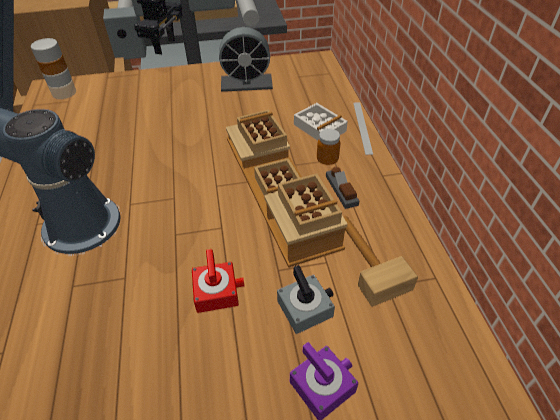

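The top view shows tray_mid at (135,213) on the low shelf with its lip on the left, and the bottom tray at (217,205). tray_top is at (285,183) with its lip on the right.

Isolator candidates are grey (372,211), purple (442,213) and red (340,290). Grey fits the description. The white tray at (110,130) is a decoy. Next I measure from depth and confirm in one crop.

```bash
python3 - <<'E'
from h import *
z=np.load("top0.npz"); im,d=z["im"],z["d"]; P=cloud("top",d); Z=P[...,2]; Z[d==0]=-1
cv2.imwrite("pics/crop.png",cv2.resize(im[140:260,90:490,::-1],None,fx=2,fy=2,interpolation=cv2.INTER_CUBIC))
def reg(u0,u1,v0,v1):
    m=np.zeros(Z.shape,bool); m[v0:v1,u0:u1]=1; return m
def rect(name,m):
    m=cv2.morphologyEx(m.astype(np.uint8),cv2.MORPH_OPEN,np.ones((3,3)))
    n,l,s,_=cv2.connectedComponentsWithStats(m); 
    if n<2: print(name,'none');return
    k=1+np.argmax(s[1:,4]); q=P[l==k]; r=cv2.minAreaRect((q[:,:2]*1000).astype(np.float32))
    b=cv2.boxPoints(r)
    print(name,len(q),"c",np.round(r[0],1),"size",np.round(r[1],1),"ang",round(r[2],2),"z",np.round(np.median(q[:,2]),4))
L=reg(85,180,170,265);B=reg(165,255,165,245);H=reg(235,335,140,240);I=reg(335,410,175,245)
rect("bench",(abs(Z)<.01)&reg(100,400,250,330))
rect("low all",L&(Z>.045)); rect("low tray",L&(Z>.085)); rect("low lip",L&(Z>.104))
rect("low shelftop",L&(abs(Z-.057)<.006))
rect("bot tray",B&(Z>.045)&(Z<.075)&reg(175,250,170,240)); rect("bot lip",B&(Z>.059)&(Z<.08)&reg(225,248,170,240))
rect("stand base",(Z>.006)&(Z<.02)&reg(165,255,165,250))
rect("high all",H&(Z>.085)); rect("high tray",H&(Z>.128)); rect("high lip",H&(Z>.146))
rect("box",I&(Z>.04)); rect("handle",I&(Z>.075))
E
```

```text
bench 22112 c [343.8 -65.1] size [208.1 792.5] ang 0.0 z 0.0016
low all 4331 c [531.1 227.4] size [160.8 173.2] ang 10.0 z 0.0681
low tray 1279 c [545.5 221. ] size [110.7 152.2] ang 12.38 z 0.0993
low lip 171 c [533.6 262. ] size [102.7  10. ] ang 12.6 z 0.1102
low shelftop 992 c [472.5 217.5] size [ 48.  173.8] ang 7.25 z 0.0584
bot tray 729 c [567.4  20.4] size [110.7 150.7] ang 10.03 z 0.0561
bot lip 139 c [573.1 -22.7] size [106.1   8.2] ang 10.07 z 0.0653
stand base 2321 c [564.8  37.1] size [161.4 217.3] ang 10.08 z 0.0135
high all 4425 c [ 598.5 -155.2] size [160.7 170.2] ang 9.9 z 0.1083
high tray 985 c [ 608.1 -157. ] size [110.9 150.4] ang 9.96 z 0.1424
high lip 170 c [ 615.2 -199. ] size [109.9   8.5] ang 9.91 z 0.1519
box 1505 c [ 548.3 -376.3] size [ 99.9 113. ] ang 15.76 z 0.0533
handle 216 c [ 546.5 -359.6] size [16.1 79.1] ang 8.5 z 0.0953
```

View pics/crop.png

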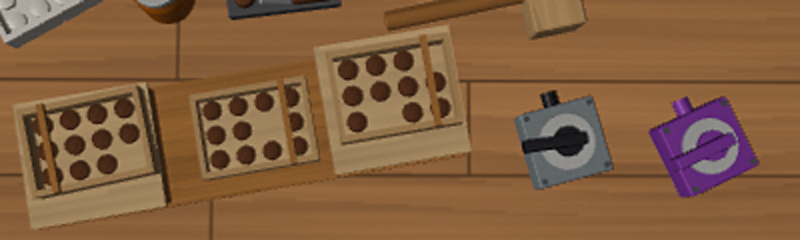

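Grey is confirmed by the crop: its handle is at crop (555,143) and points to the robot's left. From depth, the stand origin is (567.5, 20.4) mm, turned 10.0°. tray_mid is at stand (13, 201) mm, yawed +2.4°, and tray_top at (9, -182) mm, square. My plan is to grip each lip bar and drag. First I move above tray_mid's lip at (536,263).

Request:
jog_arm --commands '[[[4,0,0,0,-0.135],[4,0,0,0,-0.135],[4,0,0,0,-0.135],[4,0,0,0,-0.135],[4,0,0,0,-0.135],[4,0,0,0,0]]]'

```text
time: 0.7
eef_pos: [0.2776, 0.5595, 0.222]
orientation: [-0.0, -0.107, 0.994, -0.0]
ft_force: [0.3, -0.2, -0.6]
gripper_width: 0.0471
grasp_force: 0.0
```

Request:
jog_arm --commands '[[[4,-1.9,-3.45,0,0],[4,-1.9,-3.45,0,0],[4,-1.9,-3.45,0,0],[4,-1.9,-3.45,0,0],[4,-1.9,-3.45,0,0],[4,-1.9,-3.45,0,0],[4,-1.9,-3.45,0,0],[4,-1.9,-3.45,0,0],[4,-1.9,-3.45,0,0],[4,-1.9,-3.45,0,0],[4,0,0,2,0],[4,0,0,0,0]]]'

```text
time: 1.9
eef_pos: [0.5357, 0.2613, 0.2001]
orientation: [-0.003, -0.104, 0.995, -0.0]
ft_force: [-0.2, 0.1, -0.2]
gripper_width: 0.0398
grasp_force: 0.0
```

```bash
cat >> h.py <<'E'
from scipy.spatial.transform import Rotation as Ro
def togo(x,y,z,yawdeg):
    "cm along tool axes and rad about tool z to reach world mm target with tool y at yawdeg"
    s=manip.read_state(); q=s["orientation"]; R=Ro.from_quat(np.r_[q[1:],q[0]]).as_matrix()
    yaw=np.degrees(np.arctan2(R[1,1],R[0,1])); e=np.array(s["eef_pos"])
    d=np.radians(yaw-yawdeg); print("t",round(s["time"],2),"tcp",np.round(e*1000,1),"yaw",round(yaw,2),"tilt",np.round(R[:2,2],4),"togo cm",np.round(R.T@(np.array([x,y,z])/1000-e)*100,2),"turn",round(d,4),"F",np.round(s["ft_force"],1),"w",round(s["gripper_width"]*1000,1),"g",round(s["grasp_force"],1))
O=np.array([567.5,20.4])
def st(x,y): c,s=np.cos(np.radians(10)),np.sin(np.radians(10)); return O+[c*x-s*y,s*x+c*y]
E
python3 -c "
from h import *
togo(536.3,263,100.5,102.4)"
```

```text
t 1.9 tcp [535.7 261.3 200.1] yaw 101.97 tilt [-0.0057 -0.0013] togo cm [-0.15  0.15  9.96] turn -0.0075 F [-0.2  0.1 -0.2] w 39.8 g 0.0
```

Request:
jog_arm --commands '[[[4,0,0.1,2,0],[4,0,0,2,0],[4,0,0,2,0],[4,0,0,2,0],[4,0,0,1,0],[4,0,0,0.5,0],[4,0,0,0,0],[4,0,0,0,0]]]'

```text
time: 2.7
eef_pos: [0.5371, 0.2645, 0.1084]
orientation: [0.001, -0.107, 0.994, 0.0]
ft_force: [-0.0, -0.2, -0.5]
gripper_width: 0.0402
grasp_force: 0.0
```

```bash
python3 - <<'E'
from h import *
togo(536.3,263,100.5,102.4)
im,d=manip.snapshot("side"); cv2.imwrite("pics/s1.png",cv2.resize(im[60:260,180:400,::-1],None,fx=3,fy=3,interpolation=cv2.INTER_CUBIC))
E
```

```text
t 2.7 tcp [537.1 264.5 108.4] yaw 102.27 tilt [0.0014 0.0004] togo cm [ 0.11 -0.12  0.79] turn -0.0022 F [-0.  -0.2 -0.5] w 40.2 g 0.0
```

View pics/s1.png

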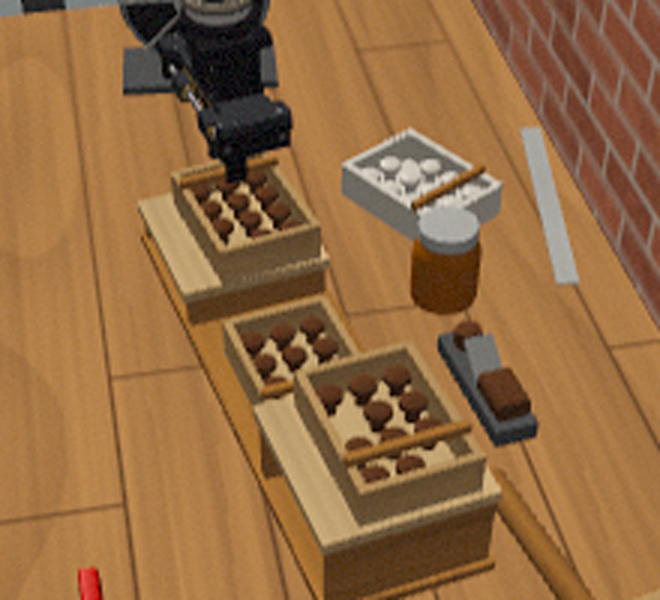

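The crop shows the fingers straddling tray_mid's lip bar at crop (235,165). I lower the last 7.5 mm and close.

Request:
jog_arm --commands '[[[4,0,-0.1,0.4,0],[4,0,0,0.35,0],[4,0,0,0,0],[0,0,0,0,0],[0,0,0,0,0],[0,0,0,0,0],[0,0,0,0,0],[0,0,0,0,0]]]' --squeeze 20

```text
time: 3.55
eef_pos: [0.5369, 0.263, 0.1001]
orientation: [0.0, -0.107, 0.994, -0.0]
ft_force: [0.0, -2.0, -0.3]
gripper_width: 0.0084
grasp_force: 2.6
```

```bash
python3 - <<'E'
from h import *
for y in (201,150,100,60,36): print(y,st(0,y+43))
x,y=st(0,79.5); togo(x,y,101,100)
E
```

```text
201 [525.12984465 260.69309173]
150 [533.98590171 210.46789633]
100 [542.66831059 161.22750868]
60 [549.6142377  121.83519856]
36 [553.78179396  98.19981249]
t 3.55 tcp [536.9 263.  100.1] yaw 102.27 tilt [ 0.     -0.0001] togo cm [  1.85 -16.42  -0.09] turn 0.0397 F [ 0.  -2.  -0.3] w 8.4 g 2.6
```

Request:
jog_arm --commands '[[[0,0,0,0,0.02],[0,0,0,0,0.02],[0,0.15,-1,0,0],[0,0.15,-1.5,0,0],[0,0.15,-1.5,0,0],[0,0.15,-1.5,0,0],[0,0.15,-1.5,0,0],[0,0.15,-1.5,0,0],[0,0.15,-1.5,0,0],[0,0.15,-1.5,0,0],[0,0,-1,0,0],[0,0,0,0,0]]]'

```text
time: 4.75
eef_pos: [0.5467, 0.1354, 0.1]
orientation: [-0.001, -0.087, 0.996, -0.001]
ft_force: [-1.4, -2.6, 4.4]
gripper_width: 0.0078
grasp_force: 20.0
```

```bash
cat >> h.py <<'E'
def rect(name,P,m):
    m=cv2.morphologyEx(m.astype(np.uint8),cv2.MORPH_OPEN,np.ones((3,3)))
    n,l,s,_=cv2.connectedComponentsWithStats(m)
    if n<2: return print(name,'none')
    q=P[l==1+np.argmax(s[1:,4])]; r=cv2.minAreaRect((q[:,:2]*1000).astype(np.float32))
    c,s=np.cos(np.radians(10)),np.sin(np.radians(10)); d=np.array(r[0])-O
    print(name,len(q),"stand xy",np.round([c*d[0]+s*d[1],-s*d[0]+c*d[1]],1),"size",np.round(r[1],1),"ang",round(r[2],2),"z",np.round(np.median(q[:,2]),4))
def look(name):
    im,d=manip.snapshot("top"); cv2.imwrite(f"pics/{name}.png",im[:,:,::-1]); P=cloud("top",d); P[d==0]=-1
    return im,P
E
python3 - <<'E'
from h import *
x,y=st(0,79.5); togo(x,y,98,100)
im,P=look("t2"); Z=P[...,2]
m=(Z>.085)&(Z<.106)&(P[...,0]<.66)&(P[...,1]>-.03)&(P[...,1]<.22)&(im.max(2)>90); rect("mid",P,m)
cv2.imwrite("pics/t2c.png",cv2.resize(im[130:280,80:340,::-1],None,fx=2,fy=2))
E
```

```text
t 4.75 tcp [546.7 135.4 100. ] yaw 99.93 tilt [-0.001  -0.0022] togo cm [-0.06 -3.74  0.21] turn -0.0011 F [-1.4 -2.6  4.4] w 7.8 g 20.0
mid 333 stand xy [-1.3 56. ] size [110.2 114.5] ang 9.93 z 0.0992
```

View pics/t2c.png

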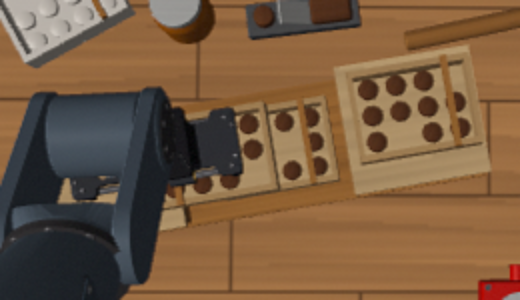

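The crop shows tray_mid gripped and square, its front edge at about crop x 275, ahead of the bottom lip at 307. I drag the remaining 37 mm and lower 3 mm once it is past the shelf edge.

Request:
jog_arm --commands '[[[0,0,-0.8,0,0],[0,0,-0.8,0,0],[0,-0.05,-0.8,0,0],[0,0,-0.4,0.1,0],[0,0,-0.3,0.1,0],[0,0,-0.3,0.1,0],[0,0,-0.2,0,0],[0,0,0,0,0],[0,0,0,0,0]]]'

```text
time: 5.7
eef_pos: [0.5536, 0.1023, 0.0971]
orientation: [0.0, -0.087, 0.996, -0.0]
ft_force: [0.3, 1.0, 1.7]
gripper_width: 0.0078
grasp_force: 20.0
```

```bash
python3 -c "
from h import *
x,y=st(0,79); togo(x,y,97,100)"
```

```text
t 5.7 tcp [553.6 102.3  97.1] yaw 100.0 tilt [ 0.0004 -0.0005] togo cm [ 0.05 -0.4   0.01] turn -0.0 F [0.3 1.  1.7] w 7.8 g 20.0
```

Request:
jog_arm --commands '[[[0,0,-0.15,0,0],[0,0,-0.15,0,0],[0,0,-0.1,0,0],[0,0,0,0,0],[0,0,0,0,0],[3,0,0,0,0],[3,0,0,0,0],[3,0,0,0,0],[3,0,0,-1,0],[3,0,0,-3,0],[3,0,0,-4,0],[3,0,0,-3,0]]]'

```text
time: 6.9
eef_pos: [0.5547, 0.0985, 0.2096]
orientation: [0.001, -0.087, 0.996, -0.0]
ft_force: [0.3, -0.5, 0.5]
gripper_width: 0.0298
grasp_force: 0.0
```

```bash
python3 -c "
from h import *
x,y=st(9.2,-181.8-43); print(x,y); togo(x,y,142.5,100)"
```

```text
615.5963416672382 -199.3872196426086
t 6.9 tcp [554.7  98.5 209.6] yaw 99.98 tilt [ 0.0022 -0.0003] togo cm [ -0.82 -30.38   6.74] turn -0.0003 F [ 0.3 -0.5  0.5] w 29.8 g 0.0
```

Now move over tray_top's lip, then look at the placed tray_mid.

Request:
jog_arm --commands '[[[4,-0.1,-3,0,0],[4,-0.1,-3.4,0,0],[4,-0.1,-3.4,0,0],[4,-0.1,-3.4,0,0],[4,-0.1,-3.4,0,0],[4,-0.1,-3.4,0,0],[4,-0.1,-3.4,0,0],[4,-0.1,-3.4,0,0],[4,0,-3.4,0,0],[4,0,0,0,0],[4,0,0,0,0]]]'

```text
time: 8.0
eef_pos: [0.614, -0.1981, 0.2073]
orientation: [-0.0, -0.086, 0.996, 0.0]
ft_force: [0.4, 0.5, 0.1]
gripper_width: 0.0398
grasp_force: 0.0
```

```bash
python3 - <<'E'
from h import *
x,y=st(9.2,-181.8-43); togo(x,y,142.5,100)
im,P=look("t3"); Z=P[...,2]
m=(Z>.085)&(Z<.113)&(P[...,0]<.66)&(P[...,1]>-.03)&(P[...,1]<.16); rect("mid",P,m)
m=(Z>.101)&m; rect("midlip",P,m)
cv2.imwrite("pics/t3c.png",cv2.resize(im[130:280,80:340,::-1],None,fx=2,fy=2))
E
```

```text
t 8.0 tcp [ 614.  -198.1  207.3] yaw 99.88 tilt [-0.0002  0.0005] togo cm [-0.13 -0.16  6.48] turn -0.0021 F [0.4 0.5 0.1] w 39.8 g 0.0
mid 718 stand xy [-0.2 36.6] size [110.5 150.9] ang 9.91 z 0.0974
midlip 104 stand xy [-19.5  78.9] size [68.2  8.4] ang 10.24 z 0.1071
```

View pics/t3c.png

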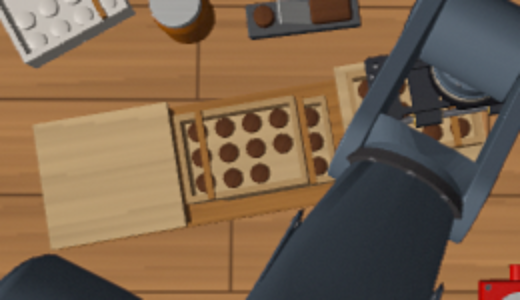

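tray_mid lies at stand (-0.2, 36.6) mm, square and against the bottom lip at crop (310,140). Next I grip tray_top's lip.

Request:
jog_arm --commands '[[[4,-0.1,-0.15,1.5,0],[4,0,0,2,0],[4,0,0,1.5,0],[4,0,0,1,0],[4,0,0,0.4,0],[4,0,0,0,0],[4,0,0,0,0],[0,0,0,0,0],[0,0,0,0,0],[0,0,0,0,0],[0,0,0,0,0],[0,0,0,0,0]]]'

```text
time: 9.25
eef_pos: [0.6157, -0.199, 0.1432]
orientation: [0.0, -0.087, 0.996, -0.0]
ft_force: [-0.2, -2.9, -1.0]
gripper_width: 0.0081
grasp_force: 2.7
```

```bash
python3 -c "
from h import *
x,y=st(0,-44); togo(x,y,139.5,100)"
```

```text
t 9.25 tcp [ 615.7 -199.   143.2] yaw 99.98 tilt [ 0.0003 -0.0004] togo cm [ 0.94 18.04  0.36] turn -0.0003 F [-0.2 -2.9 -1. ] w 8.1 g 2.7
```

Request:
jog_arm --commands '[[[0,0.1,0.5,0,0],[0,0.1,1,0,0],[0,0.1,1.5,0,0],[0,0.1,1.5,0,0],[0,0.1,1.5,0,0],[0,0.1,1.5,0,0],[0,0.1,1.5,0,0],[0,0.1,1.5,0,0],[0,0.1,1.5,0,0],[0,0,1.5,0,0],[0,0,1,0,0],[0,0,0,0,0]]]'

```text
time: 10.45
eef_pos: [0.5803, -0.0543, 0.1428]
orientation: [-0.001, -0.087, 0.996, 0.002]
ft_force: [-0.7, 3.6, 4.7]
gripper_width: 0.008
grasp_force: 20.2
```

```bash
python3 -c "
from h import *
x,y=st(0,-44.5); togo(x,y,140,100)"
```

```text
t 10.45 tcp [580.3 -54.3 142.8] yaw 100.02 tilt [-0.0026  0.0038] togo cm [-0.04  3.13  0.29] turn 0.0003 F [-0.7  3.6  4.7] w 8.0 g 20.2
```

Request:
jog_arm --commands '[[[0,0,0.6,0,0],[0,0,0.6,0,0],[0,0,0.5,0,0],[0,0,0.4,0.05,0],[0,0,0.3,0.1,0],[0,0,0.2,0.1,0],[0,0,0,0,0],[0,0,0,0,0],[0,0,0,0,0]]]'

```text
time: 11.35
eef_pos: [0.5767, -0.0316, 0.1403]
orientation: [-0.0, -0.087, 0.996, 0.0]
ft_force: [0.2, 0.6, -4.0]
gripper_width: 0.0075
grasp_force: 20.0
```

```bash
python3 -c "
from h import *
x,y=st(0,-44.5); togo(x,y,140,100)"
```

```text
t 11.35 tcp [576.7 -31.6 140.3] yaw 99.96 tilt [-0.001   0.0008] togo cm [0.   0.83 0.03] turn -0.0007 F [ 0.2  0.6 -4. ] w 7.5 g 20.0
```

Request:
jog_arm --commands '[[[0,0,0.2,0,0],[0,0,0.2,0,0],[0,0,0.2,0,0],[0,0,0.15,0.05,0],[0,0,0,0,0],[0,0,0,0,0],[0,0,0,0,0]]]'

```text
time: 12.05
eef_pos: [0.576, -0.0243, 0.1402]
orientation: [0.0, -0.087, 0.996, 0.0]
ft_force: [-0.1, 0.0, -1.4]
gripper_width: 0.0078
grasp_force: 20.0
```

```bash
python3 -c "
from h import *
x,y=st(0,-44.5); togo(x,y,140,100)"
```

```text
t 12.05 tcp [576.  -24.3 140.2] yaw 99.97 tilt [0.0005 0.0005] togo cm [0.06 0.1  0.02] turn -0.0006 F [-0.1  0.  -1.4] w 7.8 g 20.0
```

Request:
jog_arm --commands '[[[0,0,0.1,0,0],[0,0,0,0,0],[0,0,0,0,0],[3,0,0,0,0],[3,0,0,0,0],[3,0,0,0,0],[3,0,0,-0.5,0],[3,0,0,-1,0],[3,0,0,-2,0],[3,0,0,-3,0],[4,0,0,-3,0],[4,0,0,0,0]]]'

```text
time: 13.25
eef_pos: [0.5788, -0.0241, 0.2405]
orientation: [0.005, -0.087, 0.996, -0.002]
ft_force: [0.4, -0.2, -0.6]
gripper_width: 0.0374
grasp_force: 0.0
```

Request:
jog_arm --commands '[[[4,0,-4,0,0],[4,0,-4,0,0],[4,0,-4,0,0],[4,0,-4,0,0],[4,0,-4,0,0],[4,0,-4,0,0],[4,0,-4,0,0],[4,0,-4,0,0],[4,0,0,0,0],[4,0,0,0,0]]]'

```text
time: 14.25
eef_pos: [0.6304, -0.3392, 0.2341]
orientation: [-0.001, -0.086, 0.996, 0.001]
ft_force: [-0.4, 0.6, -0.2]
gripper_width: 0.0403
grasp_force: 0.0
```

```bash
python3 - <<'E'
from h import *
togo(549.8,-381.4,68,8.5)
im,P=look("t4"); Z=P[...,2]
m=(Z>.128)&(Z<.16)&(P[...,0]<.66)&(P[...,1]>-.1)&(P[...,1]<.16); rect("top",P,m)
m=(Z>.142)&m; rect("toplip",P,m)
m=(Z>.085)&(Z<.113)&(P[...,0]<.66)&(P[...,1]>.06)&(P[...,1]<.16); rect("mid visible",P,m)
rect("midlip",P,m&(Z>.101))
cv2.imwrite("pics/t4c.png",cv2.resize(im[130:280,80:340,::-1],None,fx=2,fy=2))
E
```

```text
t 14.25 tcp [ 630.4 -339.2  234.1] yaw 99.88 tilt [-0.0012  0.0016] togo cm [ 8.65 -2.8  16.61] turn 1.5948 F [-0.4  0.6 -0.2] w 40.3 g 0.0
top 658 stand xy [ 0.5 -1.5] size [110.6 150.2] ang 9.53 z 0.1399
toplip 115 stand xy [ 14.9 -45. ] size [78.3  8. ] ang 10.1 z 0.1491
mid visible 239 stand xy [-0.4 95.5] size [110.5  31.9] ang 9.44 z 0.0975
midlip 23 stand xy [18.4 61.2] size [10.8 10.7] ang 3.48 z 0.1054
```

View pics/t4c.png

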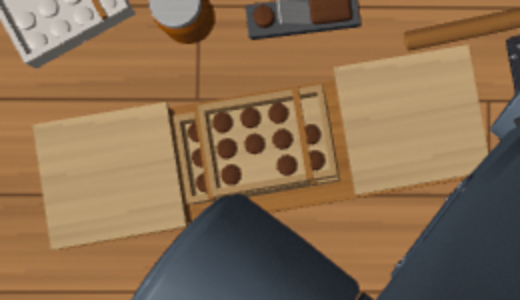

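The stack is in place: tray_top is at stand (0.5, -1.5) mm and tray_mid's centre is at y of about 36.5. The crop shows both shelves empty. Now for the grey isolator: I turn the tool to straddle the bar.

Request:
jog_arm --commands '[[[6,1.5,-0.5,0,0],[6,3.5,-1,0,0],[6,3.6,-1.3,0,0],[6,0,0,0,0.13],[6,0,0,0,0.13],[6,0,0,0,0.13],[6,0,0,0,0.13],[6,0,0,0,0.13],[6,0,0,0,0.13],[6,0,0,0,0.13],[6,0,0,0,0.13],[6,0,0,0,0.13]]]'

```text
time: 15.5
eef_pos: [0.5503, -0.3798, 0.2355]
orientation: [-0.0, 0.479, 0.878, -0.0]
ft_force: [0.2, 0.0, -0.1]
gripper_width: 0.0596
grasp_force: 0.0
```

Request:
jog_arm --commands '[[[6,0,0,0,0.13],[6,0,0,0,0.13],[6,0,0,0,0.13],[6,0,0,2,0.03],[6,0,0,3,0],[6,0,0,3,0],[6,0,0,2,0],[6,0,0,0,0],[6,0,0,0,0]]]'

```text
time: 16.4
eef_pos: [0.5509, -0.3805, 0.1356]
orientation: [-0.0, 0.65, 0.76, -0.0]
ft_force: [0.6, -0.7, -0.7]
gripper_width: 0.0596
grasp_force: 0.0
```

```bash
python3 -c "
from h import *
togo(549.8,-381.4,70,8.5)"
```

```text
t 16.4 tcp [ 550.9 -380.5  135.6] yaw 8.93 tilt [-0.0004  0.0001] togo cm [-0.07 -0.12  6.56] turn 0.0076 F [ 0.6 -0.7 -0.7] w 59.6 g 0.0
```

Request:
jog_arm --commands '[[[6,-0.05,-0.1,2,0],[6,0,0,2,0],[6,0,0,1.5,0],[6,0,0,1,0],[6,0,0,0,0],[6,0,0,0,0],[0,0,0,0,0],[0,0,0,0,0],[0,0,0,0,0],[0,0,0,0,0],[0,0,0,0,0]]]' --squeeze 12

```text
time: 17.5
eef_pos: [0.5504, -0.3819, 0.0702]
orientation: [0.0, 0.65, 0.76, -0.0]
ft_force: [-0.5, -0.4, 0.2]
gripper_width: 0.0277
grasp_force: 0.0
```

Request:
jog_arm --commands '[[[0,0,0,0,0.13],[0,0,0,0,0.13],[0,0,0,0,0.13],[0,0,0,0,0.13],[0,0,0,0,0.13],[0,0,0,0,0.13],[0,0,0,0,0.13],[0,0,0,0,0.13],[0,0,0,0,0.13],[0,0,0,0,0.13],[0,0,0,0,0.1],[0,0,0,0,0]]]'

```text
time: 18.7
eef_pos: [0.5514, -0.3819, 0.0701]
orientation: [0.001, 0.987, 0.162, 0.001]
ft_force: [3.1, -0.1, -1.5]
gripper_width: 0.0174
grasp_force: 11.4
```

```bash
python3 -c "
from h import *
togo(549.8,-381.4,70,15.76-90)
print(manip.read_state()['ft_torque'])"
```

```text
t 18.7 tcp [ 551.4 -381.9   70.1] yaw -71.31 tilt [ 0.0021 -0.0008] togo cm [-0.14 -0.1   0.01] turn 0.0511 F [ 3.1 -0.1 -1.5] w 17.4 g 11.4
[-0.01354005 -0.2944738   0.14965625]
```

Request:
jog_arm --commands '[[[0,0,0,0,0.03],[0,0,0,0,0.03],[0,0,0,0,0.02],[0,0,0,0,0],[0,0,0,0,0],[0,0,0,0,0]]]'

```text
time: 19.3
eef_pos: [0.5511, -0.382, 0.0701]
orientation: [0.0, 0.992, 0.123, 0.001]
ft_force: [5.1, 0.1, -2.4]
gripper_width: 0.0163
grasp_force: 11.6
```

```bash
python3 -c "
from h import *
togo(549.8,-381.4,70,15.76-90)
print(manip.read_state()['ft_torque'])"
```

```text
t 19.3 tcp [ 551.1 -382.    70.1] yaw -75.88 tilt [ 0.0015 -0.0006] togo cm [-0.11 -0.09  0.01] turn -0.0287 F [ 5.1  0.1 -2.4] w 16.3 g 11.6
[-0.02524005 -0.73924853  0.07102338]
```

Request:
jog_arm --commands '[[[6,0,0,0,0],[6,0,0,0,0],[6,0,0,0,0],[6,0,0,0,0],[6,0,0,-2,0],[6,0,0,-3,0],[6,0,0,-4,0],[6,0,0,-4,0],[6,0,0,-2,0],[6,0,0,0,0]]]'

```text
time: 20.3
eef_pos: [0.5518, -0.3835, 0.2245]
orientation: [0.003, 0.992, 0.123, 0.002]
ft_force: [-0.7, -0.9, -0.9]
gripper_width: 0.06
grasp_force: 0.0
```

```bash
python3 -c "
from h import *
togo(500,-550,220,-74)"
```

```text
t 20.3 tcp [ 551.8 -383.5  224.5] yaw -75.92 tilt [ 0.0058 -0.006 ] togo cm [-9.08 14.88  0.52] turn -0.0335 F [-0.7 -0.9 -0.9] w 60.0 g 0.0
```

Request:
jog_arm --commands '[[[6,-1.5,2.5,0,0],[6,-1.5,2.5,0,0],[6,-1.5,2.5,0,0],[6,-1.5,2.5,0,0],[6,-1.5,2.5,0,0],[6,-1.5,2.5,0,0],[6,0,0,0,0],[6,0,0,0,0],[6,0,0,0,0]]]'

```text
time: 21.2
eef_pos: [0.4994, -0.5476, 0.2186]
orientation: [-0.002, 0.992, 0.123, -0.001]
ft_force: [0.1, 0.2, 0.3]
gripper_width: 0.0595
grasp_force: 0.0
```

```bash
python3 - <<'E'
from h import *
im,P=look("t5"); Z=P[...,2]
m=(Z>.128)&(Z<.16)&(P[...,0]<.66)&(P[...,1]>-.1)&(P[...,1]<.16); rect("top",P,m)
m=(Z>.085)&(Z<.113)&(P[...,0]<.66)&(P[...,1]>.06)&(P[...,1]<.16); rect("mid visible",P,m)
b=(P[...,0]>.48)&(P[...,0]<.64)&(P[...,1]>-.46)&(P[...,1]<-.3)
rect("handle",P,b&(Z>.075)&(Z<.11)); rect("box",P,b&(Z>.04)&(Z<.11))
cv2.imwrite("pics/t5c.png",cv2.resize(im[130:280,170:430,::-1],None,fx=2,fy=2))
E
```

```text
top 890 stand xy [ 0.5 -1.7] size [110.7 150.3] ang 9.89 z 0.1396
mid visible 213 stand xy [-0.6 95.8] size [110.1  32.2] ang 10.02 z 0.0967
handle 248 stand xy [ -65.7 -389.5] size [78.5 16.9] ang 16.76 z 0.0952
box 1533 stand xy [ -80.2 -392. ] size [114.4 101.1] ang 15.27 z 0.0535
```

View pics/t5c.png

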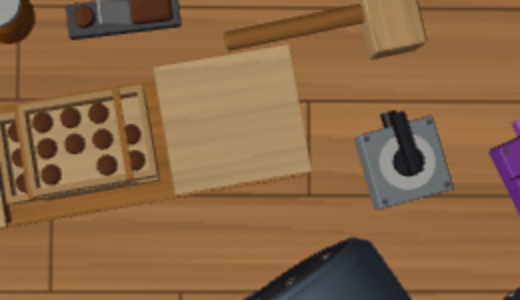

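The crop shows the handle at (400,140) pointing away from the robot along the box's x axis, within about 1.5°, so it is fully on. The stack is unchanged and the arm is clear.

```bash
python3 -c "
from plant import manip
print(manip.hand_in())"
```

```text
the job is handed in; nothing more can be done
None
```

The job is handed in (no verdict was returned): by the last picture, both trays are stacked within tolerance (tray_mid y ≈ +36.5 mm, tray_top y ≈ −1.7 mm, square to under 0.5°), the isolator is at about 1.55 rad, and the arm is clear at 21 s of the 72 s allowed.

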